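# Find the shaft flat by feel and hold the hub collar home on it

### The job

Fit the loose metal hub collar, lug end down, onto the upright D-shaped shaft of the carousel drive, so that it drops along the shaft's flat down to the spring washer (where the flat is can be felt by turning the collar on the shaft's end under a light push). Then turn collar and shaft together clockwise (seen from above) until the shaft meets its stop, with the set-screw lug over the white line at the drive's front, press the collar fully down against the spring washer, and finish still gripping it and holding it down there so that a colleague can tighten the screw. Do not disturb the vial, the beaker and the jar standing around.

Things in the scene. Friction and masses are not known exactly. Their poses are not given: they have to be found in the camera images.
- collar: Loose aluminium hub collar, 38 mm tall, 0.13 to 0.21 kg. Origin: centre of its underside, on its axis; z up, at the start and on the shaft. Round foot, 52 mm diameter, z 0 to 14 mm, with a set-screw lug (14 mm wide) out to 35 mm from the axis towards its own -x. Through bore, D-shaped: radius 13 mm, with a flat 6.2 mm from the axis on the lug's side; 0.8 mm chamfer below.
- collar_neck (a point): Centre of the collar's plain round neck, on its axis, 26 mm above its underside. The neck has 38 mm diameter and reaches from 14 to 38 mm above the underside: grip it from above at any yaw.
- collar_screw (a point): Head of the set screw at the end of the collar's lug: 34 mm from the axis towards the collar's -x, 7 mm above its underside.
- drive: Grey carousel drive, fixed to the worktop: housing 100 x 100 mm, top at 58 mm. Origin: centre of its underside; the vertical shaft is on its z axis. Its front is its own -x side (black plate; white line on top). At the stop the shaft's flat faces 0.2 rad short of the front, which makes up for the play: a collar driven against the stop has the drive's yaw within 0.1 rad.
- shaft_top (a point): Centre of the shaft's end, 94 mm above the drive's underside; its axes are the drive's and do not turn. Steel shaft, 24 mm diameter, one flat 5 mm from its axis along all its length, 1.2 mm chamfer. It turns stiffly (0.07 N m friction) and stays put. Its angle is not reported: the flat starts 0.6 to 1.1 rad counterclockwise of the front (towards the robot's right); range 0.2 (stop) to 1.9 rad.
- washer_top (a point): Centre of the top of the spring washer round the shaft (38 mm diameter) when free, 69 mm above the drive's underside. With flats unmatched the collar rests on the shaft's end; matched (1 mm clearance, 0.1 to 0.2 rad play either way) it drops 25 mm on to the washer. The washer yields at 4.5 N and bottoms at 7.5 N, 6 mm lower; let go, it lifts the collar again. This point stays at the free height.
- vial_1: Small brown vial, 22 mm diameter, 44 mm tall, a bystander. Origin: centre of its underside.
- beaker_1: Glass beaker, 56 mm diameter, 58 mm tall, a bystander. Origin: centre of its underside.
- jar_2: Powder jar with a screw lid, 56 mm diameter, 70 mm tall, a bystander. Origin: centre of its underside.

How it is judged:
On the way, in this order (a step that is already met when the one before it is completed fails the run):
1. the collar is gripped and lifted off the worktop (height (world z) of collar above 0.03 m and contact force between the fingers and collar above 3 N), for 0.2 s.
2. the collar has dropped along the flat, down to the spring washer, upright on the shaft (horizontal distance between collar and shaft_top below 0.004 m and angle between collar's own z axis and vertical below 0.12 rad and z of collar in the frame of drive below 0.0725 m), for 0.1 s.
At the end, for the whole second after the job is handed in: The collar is upright on the shaft (within 4 mm and 7 degrees), holds the spring washer at least half compressed (underside under 66 mm above the drive's), has its lug to the drive's front within 0.25 rad, is at rest and still gripped with more than 3 N (horizontal distance between collar and shaft_top below 0.004 m and angle between collar's own z axis and vertical below 0.12 rad and contact force between the fingers and collar above 3 N and z of collar in the frame of drive below 0.066 m and angle between the x axis of collar and the x axis of drive, either way round below 0.25 rad and x of collar_screw in the frame of drive below -0.02 m and linear speed of collar below 0.02 m/s); the arm keeps its last pose, push and grip.
It fails at once if the small brown vial is pushed away or knocked over (distance of vial_1 from where it was at the start of the episode above 0.02 m or angle between vial_1's own z axis and vertical above 0.4 rad).
It fails at once if the glass beaker is pushed away or knocked over (distance of beaker_1 from where it was at the start of the episode above 0.02 m or angle between beaker_1's own z axis and vertical above 0.4 rad).
It fails at once if the powder jar is pushed away or knocked over (distance of jar_2 from where it was at the start of the episode above 0.02 m or angle between jar_2's own z axis and vertical above 0.4 rad).
It also fails if it takes over 48 s, if anything falls off the work surface, if the arm or the gripper's body presses on something with over 40 N, if the wrist force passes 120 N, or if a joint passes its speed limit or range.

### The arm

A 7-joint arm with a two-finger parallel gripper is mounted at the origin on a cart in front of the work surface, level with it; the furniture and walls round the work are solid. World frame = base frame: x ahead of the robot, y to its left, z up, the work surface at z = 0. Lengths are in m, angles in rad, forces in N, time in s.
With the tool pointing down it reaches from about 0.4 to 0.85 m from the base axis. Payload 10.4 kg.
Tool frame: the origin (TCP) lies midway between the tips of the shut fingers; the grasp point (between the pads) lies 19 mm behind it; z points along the fingers, x is the direction in which the jaws open and shut, and the axes are right-handed (so a half turn about z gives the same grasp; the last joint's range is limited). The gripper opens to 85 mm and grips with 20 to 120 N. Pads are 22 mm wide; open, the fingers measure 114 mm over their backs; the gripper's body (76 mm by 85 mm) begins 54 mm behind the grasp point. The pads swing forward as they close: fully open they stand 13 mm farther back than shut.
Start: joints at [1.26, 0.332, -0.065, 1.46, 0.022, 1.35, -0.088], TCP at [0.177, -0.599, 0.231] pointing down, gripper open.
Joint ranges: [-2.6, 2.6], [-0.5, 2.12], [-1.47, 1.34], [0.16, 2.42], [-1.27, 4.41], [0.06, 2.06], [-2.6, 2.6]. Speed limits (rad/s): [2.22, 2.22, 2.79, 2.79, 3.14, 3.14, 3.14].

### API

Orientations are given as a unit quaternion [x, y, z, w].
In Python, from workcell import telemetry, eyes, order gives the robot as it stands.
- The arm moves only by the tool servo_tool, never from a script. Its argument "deltas" is a list of rows, each a list of 3 entries, a list of its own where there are three numbers: the shift along the tool's x, y, z in cm, then the turn about the tool's z in rad, then the finger opening in cm, from 0 to 8.54. A call has 1 to 12 rows; each row shifts and turns the pose as measured when the row begins, along the tool's axes as they then stand; what a row does not reach is not made up. A row lasts 1/12 s, in which the tool goes at most 41.7 mm and 7.16 degrees, less where a joint would pass 70% of its speed; a pose out of reach is approached as far as the arm can. A call is refused whole if a number of a shift passes 4.17 or a number of a turn 0.125, either way. A call with a gripper value outside its range is refused whole. The fingers move at their own pace and stop on an object; "force" is the grip in N (left out, the last holds). Time passes only in rows, so rows that do not move let the fingers close. It gives the time, the measured TCP pose, the force and the opening at its end, in the units of the state.
- telemetry.get_obs(): the state, without advancing time (a new reading comes with each control period).
- eyes.camera(name): name is "scene" or "top" or "wrist"; returns (picture, depth): 480x640x3 uint8, blue, green, red; 480x640 float32, m along the optical axis (not along the pixel's ray), 0 where there is no reading.
- eyes.calibration(name): a dict with "fx", "fy", "cx", "cy" (pixels), "rvec" (rotation vector, rad) and "tvec" (3), from world to camera coordinates, as OpenCV has them. Camera axes: x right, y down, z forward; pixel columns grow to the right and rows downward; lengths in m; the calibration is good to about 2 mm. A picture is of the moment at which its call begins: read the wrist's pose just before it. calibration takes no time and is no camera call; for the wrist camera it gives the pose at the moment of the call.
- order.hand_in(): hands the job in, once; it reports no verdict.
The state is a dict: "clock": time; "joint_pos": joint angles; "joint_velocities": joint speeds; "tau": joint torques, N m; "position": TCP position; "ee_rot": TCP orientation; "ft_force": force on the tool from outside, world axes, zero at the start; "torque": the same for the moment, N m; "grip_width": opening from 0.0 (shut) to 1.0 (fully open).
Only numpy, scipy, OpenCV 4.12 (cv2) and the standard library are available. Lean on these libraries where they do the work, as an engineer would, in place of code of your own. Each camera call takes 0.05 s, during which the arm holds its last target. There are 200 camera calls.

## Working session

There is one attempt and no reset: what is moved stays moved. The work goes in short steps, Python scripts to look and compute and a tool call to move; the robot and the scene stay as the last step left them, time stands still between calls to the robot, and variables do not carry over. Pictures are saved under pics/ and viewed, about 8 in all and at most 12, crops included, and the job is handed in when it is done.

Besides the shell and the picture viewer there is one more tool, called after "Request:" as name(argument=value, ...) on one line, values as JSON. servo_tool: Moves the arm, as the interface text tells. Its arguments: {"type":"object","properties":{"deltas":{"type":"array"},"force":{"type":"number"}},"required":["deltas"]}

```bash
mkdir -p pics; ls
cat > h.py <<'E'
import numpy as np, cv2
from workcell import telemetry, eyes, order
def snap(n,f):
    p,d=eyes.camera(n); cv2.imwrite(f'pics/{f}.png',p); np.save(f'pics/{f}.npy',d); return p,d
def world(n,d,u,v,c=None):
    c=c or eyes.calibration(n); R=cv2.Rodrigues(np.array(c['rvec'],float))[0]; t=np.array(c['tvec'],float).ravel()
    z=d[v,u]; P=np.stack([(u-c['cx'])/c['fx']*z,(v-c['cy'])/c['fy']*z,z],-1)
    return (P-t)@R
E
python3 - <<'E'
from h import *
print(telemetry.get_obs())
for n in('scene','top'): snap(n,n+'0'); print(eyes.calibration(n))
E
```

```text
pics
{'clock': 0.0, 'joint_pos': array([ 1.26040787,  0.33284296, -0.06469281,  1.46094387,  0.02159702,
        1.34988978, -0.08850994]), 'joint_velocities': array([-0.00107461, -0.00026206, -0.00018042, -0.00115857,  0.00160227,
        0.00141363,  0.00017064]), 'tau': array([-4.06590325e-04, -6.25443721e+01,  4.93880978e-02, -3.91594863e+01,
        1.62703462e-02,  1.01547901e-02,  9.23768880e-06]), 'position': array([ 0.17728121, -0.59894118,  0.23053275]), 'ee_rot': array([ 8.01197609e-01, -5.98399457e-01, -5.74958254e-04, -3.89232054e-04]), 'ft_force': array([ 0.38190675, -0.57690577, -0.07474688]), 'torque': array([ 0.02440322, -0.02363816, -0.00943764]), 'grip_width': 1.0001917943490835}
{'fx': 508.22590341782126, 'fy': 508.22590341782126, 'cx': 319.17713936210396, 'cy': 243.0631452449256, 'rvec': array([ 0.6741419 , -2.66562311,  1.06511109]), 'tvec': array([0.36635626, 0.31378001, 0.63956612])}
{'fx': 539.81171740176, 'fy': 539.81171740176, 'cx': 321.00204082010043, 'cy': 243.67646894367238, 'rvec': array([ 2.11153521, -2.1236789 ,  0.16628944]), 'tvec': array([-0.1475503 ,  0.48685252,  0.84307502])}
```

View pics/top0.png

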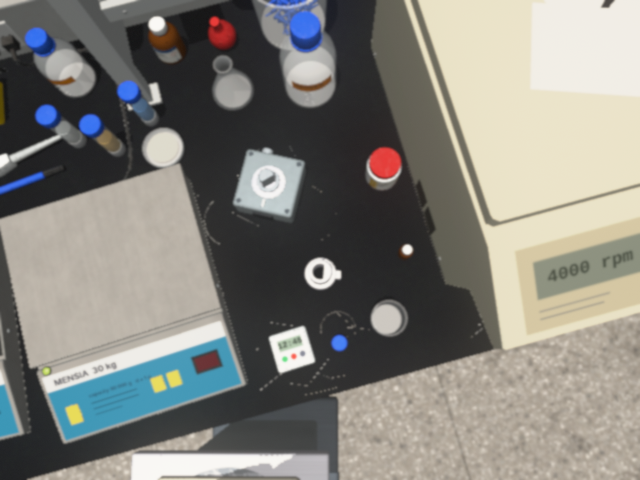

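View pics/scene0.png

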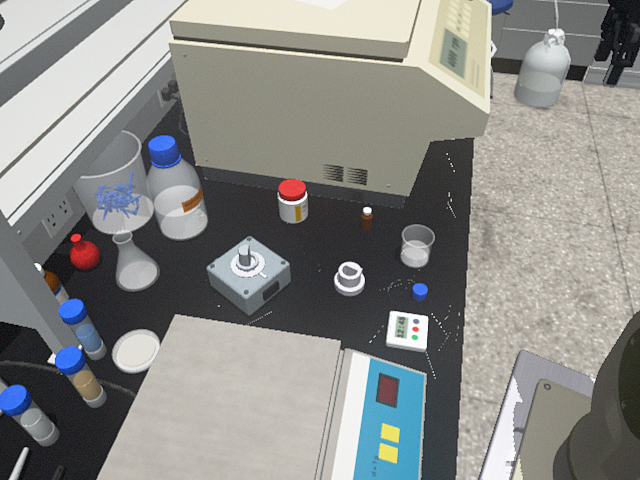

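The top view shows the collar at about (320,272) with its lug pointing right to (339,274). The drive is at (268,183), the vial at (407,250), the beaker at (388,318) and the jar at (384,165). Next I'll measure depth positions and look at an enlarged crop.

Run:
```python
from h import *
p=cv2.imread('pics/top0.png'); d=np.load('pics/top0.npy')
vv,uu=np.mgrid[0:480,0:640]; W=world('top',d,uu,vv); np.save('pics/W.npy',W)
for n,(u,v) in dict(collar=(320,280),lug=(338,274),shaft=(267,181),housing=(250,205),vial=(407,250),beaker=(388,318),jar=(384,163),table=(345,225),tim=(290,350)).items(): print(n,W[v,u].round(4))
def blob(name,u0,u1,v0,v1,z0,z1):
    w=W[v0:v1,u0:u1].reshape(-1,3); w=w[(w[:,2]>z0)&(w[:,2]<z1)]
    (c,s,a)=cv2.minAreaRect(w[:,:2].astype(np.float32)*1000); cc,r=cv2.minEnclosingCircle(w[:,:2].astype(np.float32)*1000)
    print(name,len(w),np.array(c).round(1),np.array(s).round(1),round(a,1),np.array(cc).round(1),round(r,1),np.median(w[:,2]).round(4))
blob('neck',298,350,250,300,.03,.045)
blob('foot',298,350,250,300,.008,.02)
blob('house',225,315,140,230,.05,.062)
blob('washer',225,315,140,230,.064,.074)
blob('shaft',225,315,140,230,.085,.1)
blob('vial',395,420,238,262,.03,.06)
blob('beaker',365,412,295,340,.045,.07)
blob('jar',360,405,140,195,.06,.08)
a=cv2.resize(p[235:310,275:375],None,fx=4,fy=4,interpolation=cv2.INTER_CUBIC)
b=cv2.resize(p[143:223,220:320],None,fx=4,fy=4,interpolation=cv2.INTER_CUBIC)
cv2.imwrite('pics/crop0.png',np.hstack([a[:300],b[:300]]))
```

```text
collar [ 0.4269 -0.1483  0.0355]
lug [ 0.4392 -0.178   0.014 ]
shaft [ 0.5825 -0.0647  0.0785]
housing [ 0.5492 -0.0342  0.0545]
vial [ 0.4739 -0.2901  0.045 ]
beaker [ 0.3655 -0.2589  0.0215]
jar [ 0.6139 -0.2541  0.0686]
table [ 5.261e-01 -1.910e-01 -2.000e-04]
tim [ 0.3147 -0.0986  0.017 ]
neck 283 [ 441.6 -148.4] [36.1 36.7] 89.5 [ 441.6 -148.7] 18.9 0.0373
foot 370 [ 440.2 -150.2] [55.6 51.8] 46.6 [ 441.8 -153.5] 30.4 0.0133
house 3105 [587.4 -65.1] [100.4 101.3] 76.4 [587.2 -65. ] 67.6 0.0574
washer 181 [584.5 -64. ] [31.8 40.8] 18.7 [587.  -62.9] 20.6 0.0678
shaft 148 [590.4 -63.5] [17.6 22.9] 28.0 [588.3 -64.3] 12.4 0.0932
vial 123 [ 475.4 -290.4] [19.7 18.8] 44.9 [ 475.9 -290.7] 10.6 0.0418
beaker 288 [ 365.  -257.6] [55.2 54.5] 89.8 [ 365.  -257.7] 28.1 0.0574
jar 796 [ 618.5 -263.1] [51.3 67.3] 20.6 [ 625.2 -261.8] 36.9 0.0693
```

View pics/crop0.png

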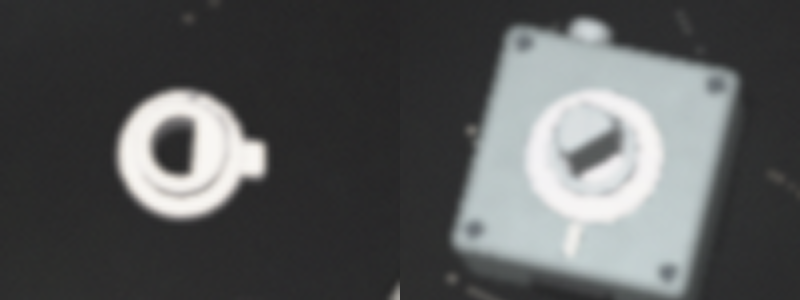

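Run:
```python
from h import *
W=np.load('pics/W.npy')
for u,v in [(500,345),(445,300),(475,285),(490,225),(520,300),(600,290),(620,320),(455,180)]: print(u,v,W[v,u].round(3))
# lug direction
w=W[250:300,298:355].reshape(-1,3); c=np.array([.4416,-.1486]); r=w[:,:2]-c; R=np.hypot(*r.T)
m=(w[:,2]>.008)&(w[:,2]<.02)&(R>.0285)&(R<.04); a=np.arctan2(r[m,1],r[m,0]); print('lug ang',m.sum(),np.median(a),a.min(),a.max(),R[m].max())
w=W[140:230,225:315].reshape(-1,3)
s=w[(w[:,2]>.088)&(w[:,2]<.1)]; 
print('shaft z',np.percentile(s[:,2],[10,50,90]))
h=np.float32(s[:,:2]*1000); print(cv2.fitLine(h,cv2.DIST_L2,0,.01,.01).ravel(), h.mean(0))
# obstacles in corridor above z .1
vs,us=np.mgrid[0:480:1,0:640:1]
d=np.load('pics/scene0.npy'); S=world('scene',d,us,vs)
for n,A in(('top',W),('scene',S)):
    q=A.reshape(-1,3); q=q[(q[:,2]>.1)&(q[:,0]>.05)&(q[:,0]<.75)&(q[:,1]<.2)&(q[:,1]>-.8)]
    for y in np.arange(-.8,.2,.1):
        k=q[(q[:,1]>=y)&(q[:,1]<y+.1)]
        if len(k): print(n,round(y,1),len(k),k[:,0].min().round(3),k[:,0].max().round(3),'z',k[:,2].max().round(3))
R=cv2.Rodrigues
from scipy.spatial.transform import Rotation as Ro
print(Ro.from_quat(telemetry.get_obs()['ee_rot']).as_matrix().round(3))
```

```text
500 345 [ 0.323 -0.373  0.237]
445 300 [ 0.396 -0.358 -0.003]
475 285 [ 0.399 -0.352  0.216]
490 225 [ 0.457 -0.347  0.313]
520 300 [ 0.375 -0.387  0.276]
600 290 [ 0.387 -0.484  0.269]
620 320 [ 0.39  -1.052 -0.785]
455 180 [ 0.522 -0.32   0.273]
lug ang 33 -1.6505980740682884 -1.8754680150979768 -1.4173950040252785 0.03510112527538062
shaft z [0.09031907 0.09323825 0.09508745]
[ 5.5481505e-01 -8.3197373e-01  5.8878192e+02 -6.3906818e+01] [588.7819  -63.90682]
top -0.6 4497 0.352 0.713 z 0.351
top -0.5 28799 0.326 0.715 z 0.352
top -0.4 31828 0.318 0.717 z 0.351
top -0.3 6937 0.592 0.75 z 0.349
top -0.2 1562 0.328 0.75 z 0.913
top 0.1 517 0.658 0.75 z 0.31
scene -0.8 318 0.405 0.466 z 0.281
scene -0.7 1629 0.179 0.498 z 0.344
scene -0.6 3952 0.144 0.517 z 0.379
scene -0.5 4031 0.324 0.687 z 0.349
scene -0.4 22843 0.316 0.75 z 0.349
scene -0.3 12460 0.577 0.75 z 0.347
scene -0.2 417 0.737 0.75 z 0.136
scene -0.1 2256 0.069 0.749 z 0.277
scene -0.0 4297 0.05 0.074 z 0.258
scene 0.1 1504 0.66 0.75 z 0.268
[[ 0.284 -0.959 -0.   ]
 [-0.959 -0.284  0.001]
 [-0.001  0.    -1.   ]]
```

```bash
cat >> h.py <<'E'
def plan(tgt,yaw=None,n=None,p=None,y=None):
    """rows in cm/rad from the measured pose to tgt (xyz), tool-x azimuth yaw; straight, even steps"""
    from scipy.spatial.transform import Rotation as Ro
    o=telemetry.get_obs(); p=np.array(o['position'] if p is None else p); M=Ro.from_quat(o['ee_rot']).as_matrix()
    y=np.arctan2(M[1,0],M[0,0]) if y is None else y
    yaw=y if yaw is None else yaw; D=np.array(tgt)-p
    n=n or int(np.ceil(max(np.linalg.norm(D)/.038,abs(yaw-y)/.12)))
    for i in range(n):
        a=y+(yaw-y)*i/n; d=D/n*100
        print([[round(float(d[0]*np.cos(a)+d[1]*np.sin(a)),2),round(float(d[0]*np.sin(a)-d[1]*np.cos(a)),2),round(float(-d[2]),2)],round(float(-(yaw-y)/n),3),8.5],end=',')
    print()
    return tgt,yaw
E
python3 - <<'E'
from h import *
t,y=plan((.165,-.39,.23)); t,y=plan((.26,-.31,.22),None,None,t,y); plan((.44,-.149,.15),-.08,None,t,y)
E
```

```text
[[-3.4, -0.79, 0.01], -0.0, 8.5],[[-3.4, -0.79, 0.01], -0.0, 8.5],[[-3.4, -0.79, 0.01], -0.0, 8.5],[[-3.4, -0.79, 0.01], -0.0, 8.5],[[-3.4, -0.79, 0.01], -0.0, 8.5],[[-3.4, -0.79, 0.01], -0.0, 8.5],
[[-1.24, -2.85, 0.25], -0.0, 8.5],[[-1.24, -2.85, 0.25], -0.0, 8.5],[[-1.24, -2.85, 0.25], -0.0, 8.5],[[-1.24, -2.85, 0.25], -0.0, 8.5],
[[-0.94, -1.98, 0.64], -0.109, 8.5],[[-0.72, -2.08, 0.64], -0.109, 8.5],[[-0.49, -2.14, 0.64], -0.109, 8.5],[[-0.25, -2.18, 0.64], -0.109, 8.5],[[-0.01, -2.2, 0.64], -0.109, 8.5],[[0.23, -2.18, 0.64], -0.109, 8.5],[[0.47, -2.15, 0.64], -0.109, 8.5],[[0.7, -2.08, 0.64], -0.109, 8.5],[[0.92, -1.99, 0.64], -0.109, 8.5],[[1.13, -1.88, 0.64], -0.109, 8.5],[[1.33, -1.75, 0.64], -0.109, 8.5],
```

Request:
servo_tool(deltas=[[[-3.4,-0.8,0],0,8.5],[[-3.4,-0.8,0],0,8.5],[[-3.4,-0.8,0],0,8.5],[[-3.4,-0.8,0],0,8.5],[[-3.4,-0.8,0],0,8.5],[[-3.4,-0.8,0],0,8.5]])

```text
clock: 0.6
position: [0.1632, -0.3847, 0.2242]
ee_rot: [0.8, -0.6, -0.005, -0.002]
ft_force: [1.0, -0.5, 1.5]
grip_width: 0.993
```

Request:
servo_tool(deltas=[[[-1.2,-2.85,0],0,8.5],[[-1.2,-2.85,0],0,8.5],[[-1.2,-2.85,0],0,8.5],[[-1.2,-2.85,0],0,8.5]])

```text
clock: 0.93
position: [0.2561, -0.3004, 0.2238]
ee_rot: [0.797, -0.603, -0.005, -0.001]
ft_force: [0.2, -0.8, -0.3]
grip_width: 0.999
```

Run:
```python
from h import *
o=telemetry.get_obs(); print(o['position'],o['joint_pos'].round(2),o['ft_force'])
plan((.44,-.149,.15),-.08)
```

```text
[ 0.25611343 -0.30043734  0.22377761] [ 1.1  -0.16 -0.31  2.   -0.05  1.3  -0.49] [ 0.22113067 -0.83016798 -0.32040959]
[[-0.87, -1.98, 0.67], -0.11, 8.5],[[-0.65, -2.07, 0.67], -0.11, 8.5],[[-0.41, -2.13, 0.67], -0.11, 8.5],[[-0.18, -2.16, 0.67], -0.11, 8.5],[[0.06, -2.16, 0.67], -0.11, 8.5],[[0.3, -2.14, 0.67], -0.11, 8.5],[[0.53, -2.1, 0.67], -0.11, 8.5],[[0.76, -2.03, 0.67], -0.11, 8.5],[[0.98, -1.93, 0.67], -0.11, 8.5],[[1.19, -1.81, 0.67], -0.11, 8.5],[[1.38, -1.67, 0.67], -0.11, 8.5],
```

Request:
servo_tool(deltas=[[[-0.9,-2.0,0.67],-0.11,8.5],[[-0.65,-2.07,0.67],-0.11,8.5],[[-0.4,-2.13,0.67],-0.11,8.5],[[-0.2,-2.16,0.67],-0.11,8.5],[[0.05,-2.16,0.67],-0.11,8.5],[[0.3,-2.14,0.67],-0.11,8.5],[[0.5,-2.1,0.67],-0.11,8.5],[[0.75,-2.0,0.67],-0.11,8.5],[[1.0,-1.9,0.67],-0.11,8.5],[[1.2,-1.8,0.67],-0.11,8.5],[[1.4,-1.7,0.67],-0.11,8.5],[[0,0,0],0,8.5]])

```text
clock: 1.93
position: [0.446, -0.1296, 0.1455]
ee_rot: [1.0, -0.009, -0.004, -0.004]
ft_force: [-0.7, 0.6, -1.0]
grip_width: 0.994
```

Run:
```python
from h import *
snap('wrist','w1'); c=eyes.calibration('wrist'); d=np.load('pics/w1.npy')
vv,uu=np.mgrid[0:480,0:640]; W=world('wrist',d,uu,vv,c).reshape(-1,3)
o=telemetry.get_obs(); print(o['position'],o['joint_pos'].round(2))
k=W[(abs(W[:,0]-.44)<.05)&(abs(W[:,1]+.15)<.05)]
for z0,z1 in((.034,.042),(.01,.018)):
    w=np.float32(k[(k[:,2]>z0)&(k[:,2]<z1)][:,:2]*1000); print(len(w), len(w) and (cv2.minEnclosingCircle(w),cv2.minAreaRect(w)))
cc=np.array([.4416,-.1486]); 
if len(k):
    r=k[:,:2]-cc; R=np.hypot(*r.T); m=(k[:,2]>.008)&(k[:,2]<.02)&(R>.029)&(R<.04); print('lug',m.sum(),np.arctan2(r[m,1].mean(),r[m,0].mean()))
plan((.4416,-.1486,.06),-.08)
```

```text
[ 0.44489436 -0.13111034  0.14580207] [ 0.77  0.1  -0.6   1.94  0.05  1.13  0.13]
1940 (((438.7599792480469, -148.07745361328125), 19.450838088989258), ((438.77825927734375, -147.68502807617188), (37.987403869628906, 37.7786750793457), 73.51934814453125))
1786 (((438.72381591796875, -152.61012268066406), 30.768054962158203), ((437.3170166015625, -149.28607177734375), (55.973567962646484, 51.70425796508789), 46.68513488769531))
lug 123 -1.750450873484877
[[-0.1, 0.59, 2.86], 0.018, 8.5],[[-0.08, 0.59, 2.86], 0.018, 8.5],[[-0.07, 0.59, 2.86], 0.018, 8.5],
```

View pics/w1.png

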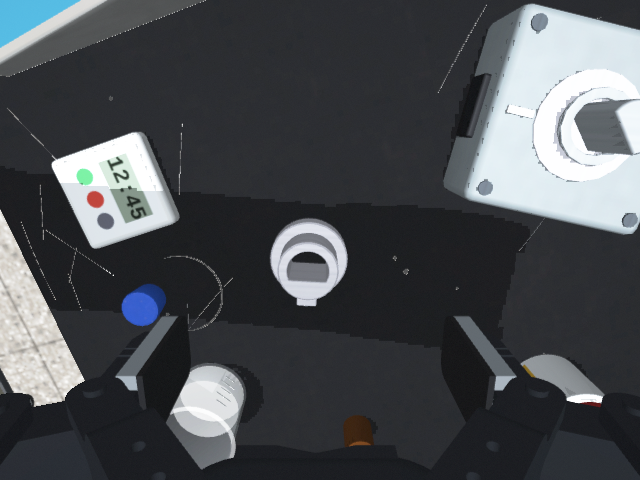

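The wrist view shows the collar centred at about (308,262) with its lug at (307,302), and nothing lies between the fingers and it. The collar is at (0.4395, -0.148) with its lug at -1.66 rad. Next I descend.

Request:
servo_tool(deltas=[[[-0.15,0.6,2.8],0.02,8.5],[[-0.15,0.6,2.8],0.02,8.5],[[-0.15,0.5,2.5],0.02,8.5],[[0,0,1.0],0,8.5],[[0,0,0.5],0,8.5],[[0,0,0],0,8.5]])

```text
clock: 2.48
position: [0.4375, -0.151, 0.048]
ee_rot: [0.999, -0.049, -0.004, -0.002]
ft_force: [-0.9, 0.8, -0.2]
grip_width: 0.994
```

Run:
```python
from h import *
plan((.4395,-.148,.018),-.08,3)
```

```text
[[0.06, -0.1, 1.0], -0.006, 8.5],[[0.06, -0.1, 1.0], -0.006, 8.5],[[0.06, -0.1, 1.0], -0.006, 8.5],
```

Request:
servo_tool(deltas=[[[0.06,-0.1,1.0],0,8.5],[[0.06,-0.1,0.9],0,8.5],[[0.06,-0.1,0.8],0,8.5],[[0,0,0],0,8.5],[[0,0,0],0,3.4],[[0,0,0],0,3.4],[[0,0,0],0,3.4],[[0,0,0],0,3.4],[[0,0,0],0,3.4],[[0,0,0],0,3.4],[[0,0,0],0,3.4],[[0,0,0],0,3.4]], force=50)

```text
clock: 3.48
position: [0.4427, -0.1484, 0.0232]
ee_rot: [0.999, -0.049, -0.001, -0.001]
ft_force: [0.1, 0.5, -1.8]
grip_width: 0.423
```

Request:
servo_tool(deltas=[[[0,0,0],0,5.5],[[0,0,0],0,5.5],[[0,0,0],0,5.5],[[0,0,0.4],0,5.5],[[0,0,0.3],0,5.5],[[0,0,0],0,2.5],[[0,0,0],0,2.5],[[0,0,0],0,2.5],[[0,0,0],0,2.5],[[0,0,0],0,2.5],[[0,0,0],0,2.5]], force=60)

```text
clock: 4.4
position: [0.4431, -0.1487, 0.0161]
ee_rot: [0.999, -0.049, -0.0, -0.001]
ft_force: [-0.5, -0.2, 1.1]
grip_width: 0.428
```

Run:
```python
from h import *
o=telemetry.get_obs(); print(o['position'],o['ft_force'],o['grip_width'],o['clock'])
snap('scene','s1'); snap('wrist','w2')
p=cv2.imread('pics/s1.png')[200:320,270:430]; p=cv2.resize(p,None,fx=3,fy=3)
q=cv2.resize(cv2.imread('pics/w2.png'),(480,360)); cv2.imwrite('pics/c1.png',np.vstack([p,q])[:, :])
```

```text
[ 0.44311195 -0.1486562   0.01608485] [-0.54503504 -0.23819585  1.1440144 ] 0.42826432422261723 4.4
```

View pics/w2.png

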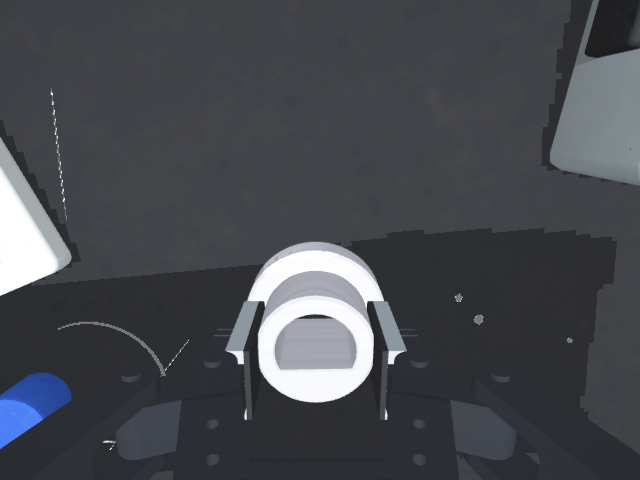

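The picture shows the pads closed on both sides of the neck, at about (240,350) and (390,350). The D-flat is at row 370 on the lug side, towards tool +y. Next I lift and turn about 0.93 rad clockwise, which should put the drive ahead in the wrist view.

Request:
servo_tool(deltas=[[[0,0,-1.0],0,2.5],[[0,0,-1.5],0.1,2.5],[[0,0,-1.5],0.1,2.5],[[0,0,-1.5],0.1,2.5],[[0,0,-1.5],0.1,2.5],[[0,0,-1.5],0.1,2.5],[[0,0,-1.5],0.1,2.5],[[0,0,-1.5],0.1,2.5],[[0,0,-0.8],0.1,2.5],[[0,0,0],0.1,2.5],[[0,0,0],0,2.5],[[0,0,0],0,2.5]])

```text
clock: 5.5
position: [0.4417, -0.1465, 0.1504]
ee_rot: [0.869, -0.495, -0.002, -0.002]
ft_force: [1.4, -0.3, -0.8]
grip_width: 0.431
```

```bash
cat > m.py <<'E'
from h import *
import sys
from scipy.spatial.transform import Rotation as Ro
o=telemetry.get_obs(); p=o['position']; M=Ro.from_quat(o['ee_rot']).as_matrix(); yaw=np.arctan2(M[1,0],M[0,0])
print('t',o['clock'],p,'yaw',yaw,o['ft_force'],o['grip_width'],o['joint_pos'].round(2))
c=eyes.calibration('wrist'); _,d=snap('wrist',sys.argv[1])
vv,uu=np.mgrid[0:480,0:640]; W=world('wrist',d,uu,vv,c); K=W[d>0]
def box(n,k):
    if len(k)>20: w=np.float32(k[:,:2]*1000); print(n,len(k),cv2.minAreaRect(w),cv2.minEnclosingCircle(w),'z',np.median(k[:,2]))
    else: print(n,len(k))
near=np.hypot(K[:,0]-p[0],K[:,1]-p[1])<.045
h=np.bincount(((K[near][:,2])*1000).astype(int).clip(0,400)); print('near z hist',[(i,int(n)) for i,n in enumerate(h) if n>150])
dr=np.hypot(K[:,0]-.587,K[:,1]+.065)
box('house',K[(dr<.08)&(abs(K[:,2]-.058)<.004)]); box('washer',K[(dr<.03)&(abs(K[:,2]-.069)<.003)]); box('shaft',K[(dr<.03)&(abs(K[:,2]-.094)<.003)])
E
python3 m.py w3
```

```text
t 5.5 [ 0.4416592  -0.14645889  0.15044579] yaw -1.0355152031321386 [ 1.39858022 -0.34850601 -0.80355388] 0.4313784603069491 [ 0.7   0.08 -0.49  1.95  0.04  1.13 -0.84]
near z hist [(0, 7776), (1, 1570), (142, 169), (144, 184), (146, 200), (147, 649), (148, 1840), (149, 847), (150, 207), (151, 169), (152, 187), (153, 189), (154, 221), (155, 218), (156, 259), (157, 276), (158, 272), (159, 312), (160, 321), (161, 292), (162, 323), (163, 356), (164, 359), (165, 336), (166, 360), (167, 375), (168, 407), (169, 396), (170, 439), (171, 1319), (172, 3867), (173, 1608), (174, 224), (175, 186), (176, 203), (177, 190), (178, 192), (179, 206), (180, 199), (181, 196), (182, 190), (183, 169), (184, 159), (185, 157), (186, 174), (187, 171), (188, 434), (189, 746), (190, 223), (192, 168), (193, 166), (194, 221), (195, 296), (196, 348), (197, 379), (198, 473), (199, 490), (200, 438), (201, 489), (202, 544), (203, 596), (204, 756), (205, 1338), (206, 1955), (207, 1908), (208, 1995), (209, 1071), (210, 484), (211, 412), (212, 311), (213, 289), (214, 220), (215, 229), (216, 304), (217, 398), (218, 436), (219, 470), (220, 451), (221, 421), (222, 500), (223, 668), (224, 908), (225, 999), (226, 794), (227, 764), (228, 980), (229, 1015), (230, 1174), (231, 1151), (232, 1090), (233, 838), (234, 656), (235, 589), (236, 700), (237, 755), (238, 610)]
house 4665 ((540.2120971679688, -90.08781433105469), (30.82762908935547, 64.99429321289062), 30.588241577148438) ((553.4810791015625, -82.2442626953125), 32.49724578857422) z 0.05800926305858299
washer 0
shaft 0
```

View pics/w3.png

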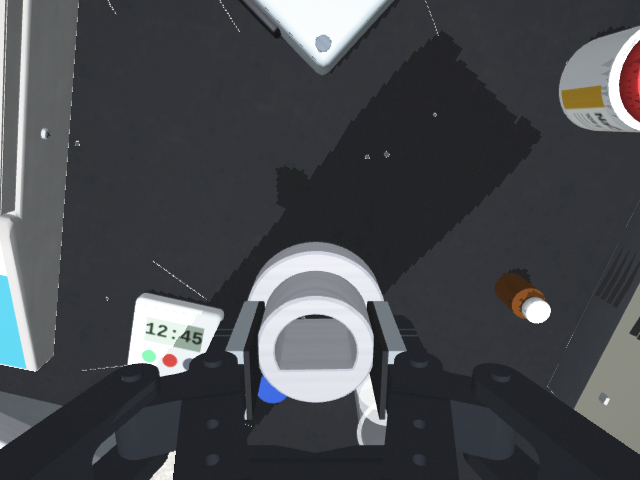

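The picture shows the collar firmly held with its neck ring at about (316,345), and the drive's front corner at (322,70). I'll move partway to the drive and measure both in the same picture.

Request:
servo_tool(deltas=[[[0,-2.4,0],0,2.5],[[0,-2.4,0],0,2.5],[[0,-1.5,0],0,2.5],[[0,0,0],0,2.5],[[0,0,0],0,2.5]])

```text
clock: 5.97
position: [0.4957, -0.1133, 0.1488]
ee_rot: [0.872, -0.489, -0.004, -0.001]
ft_force: [-0.2, -0.4, -1.5]
grip_width: 0.426
```

```bash
cat >> m.py <<'E'
z=p[2]
q=K[near&(abs(K[:,2]-z-.0225)<.0025)&(np.hypot(K[:,0]-p[0],K[:,1]-p[1])<.03)]; box('neck',q)
w=K[near&(abs(K[:,2]-z+.0017)<.002)&(np.hypot(K[:,0]-p[0],K[:,1]-p[1])<.032)]; 
def circ(n,w,r):
    from scipy.optimize import least_squares
    # outer hull fit with fixed radius
    h=cv2.convexHull(np.float32(w[:,:2]*1000)).reshape(-1,2); s=least_squares(lambda c:np.hypot(*(h-c).T)-r,h.mean(0),loss='soft_l1'); print(n,'circle',s.x,'rms',np.sqrt(np.mean(s.fun**2)))
circ('neck',q,19); 
if len(w)>20: box('foot',w)
sh=K[(dr<.03)&(abs(K[:,2]-.094)<.003)]
if len(sh)>50:
    circ('shaft',sh,12); h=cv2.convexHull(np.float32(sh[:,:2]*1000)); print(cv2.minAreaRect(h)); print('shaft pts',h.reshape(-1,2).round(1).tolist())
E
sed -i 's/^h=np.bincount.*$//' m.py
python3 m.py w4
```

```text
t 5.9667 [ 0.49566782 -0.11334057  0.14877352] yaw -1.0221498850569477 [-0.19957957 -0.41072099 -1.45414555] 0.42573101500611443 [ 0.62  0.19 -0.52  1.84  0.1   1.14 -0.96]
house 26822 ((585.863525390625, -62.919864654541016), (99.46041107177734, 99.50314331054688), 76.51734161376953) ((584.814453125, -63.499168395996094), 67.62335205078125) z 0.05849333073588329
washer 2096 ((585.8885498046875, -62.86119842529297), (37.26731872558594, 37.00613021850586), 30.55179214477539) ((585.8142700195312, -62.82130432128906), 18.907608032226562) z 0.06919630032288335
shaft 2134 ((588.7352294921875, -61.15330505371094), (16.994348526000977, 23.41124725341797), 30.176456451416016) ((586.0729370117188, -62.62291717529297), 12.018925666809082) z 0.09419694730873074
neck 7230 ((497.9359436035156, -109.33282470703125), (48.324459075927734, 42.3390007019043), 87.15814971923828) ((501.747314453125, -109.63951110839844), 29.102998733520508) z 0.17088810655693165
neck circle [ 496.13600662 -111.11497356] rms 6.232824012435113
foot 3558 ((504.3262023925781, -107.125), (38.73249435424805, 39.10050582885742
[... 638 characters left out ...]
923706055], [582.4000244140625, -51.29999923706055], [581.7999877929688, -51.70000076293945], [578.7999877929688, -53.5], [577.2999877929688, -54.400001525878906], [576.5999755859375, -55.20000076293945], [576.2999877929688, -55.900001525878906], [576.4000244140625, -56.79999923706055], [584.5, -70.80000305175781], [586.4000244140625, -73.69999694824219], [586.5999755859375, -74.0], [586.9000244140625, -74.4000015258789], [587.5, -74.5999984741211], [589.9000244140625, -74.0], [593.2999877929688, -71.9000015258789], [594.2000122070312, -71.30000305175781], [595.5999755859375, -69.9000015258789], [597.0, -67.0], [597.2999877929688, -66.19999694824219], [597.4000244140625, -65.69999694824219]]
```

View pics/w4.png

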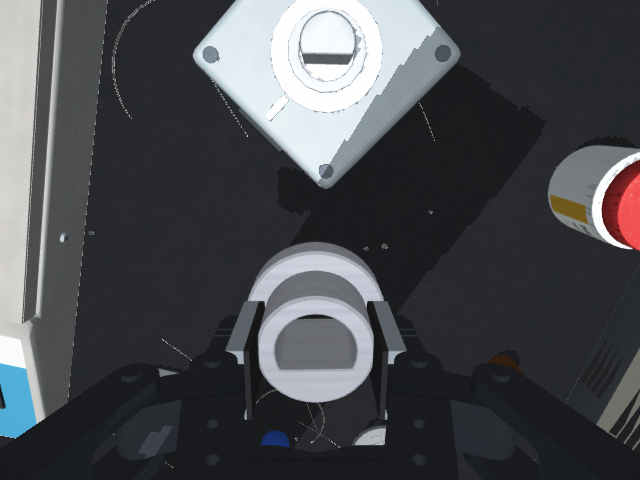

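The picture shows the collar's D-flat (row 370) parallel to the shaft's flat (row 57). The shaft end is centred near (328,38) and the neck ring near (316,349). I'll back-project the ring to get the collar's offset from the TCP.

Run:
```python
from h import *
from scipy.spatial.transform import Rotation as Ro
from scipy.optimize import least_squares
c=eyes.calibration('wrist'); R=cv2.Rodrigues(np.array(c['rvec']))[0]; t=np.array(c['tvec']).ravel()
o=telemetry.get_obs(); p=o['position']; 
K=np.array([[c['fx'],0,c['cx']],[0,c['fy'],c['cy']],[0,0,1]]); C=-R.T@t
def ray(u,v,z):
    g=R.T@np.linalg.inv(K)@[u,v,1]; return C+g*(z-C[2])/g[2]
z=p[2]+.022
P=np.array([ray(u,v,z) for u,v in((259,349),(374,349),(316.5,294.5),(316.5,403))])
print(p,P.round(4).tolist()); e=(P[0]+P[1])/2,(P[2]+P[3])/2
print(e,'diam',np.linalg.norm(P[0]-P[1]),np.linalg.norm(P[2]-P[3]))
M=Ro.from_quat(o['ee_rot']).as_matrix(); print('rel tool',(M.T@((e[0]+e[1])/2-p))*1000, 'z ok')
s=ray(328,38,.094);print('shaft px',s)
```

```text
[ 0.49553951 -0.1133089   0.14875271] [[0.4879, -0.0964, 0.1708], [0.5069, -0.1272, 0.1708], [0.5132, -0.1021, 0.1708], [0.4805, -0.1222, 0.1708]]
(array([ 0.49741222, -0.11179404,  0.17075271]), array([ 0.49684613, -0.11216264,  0.17075271])) diam 0.03624712474783244 0.03839118783064303
rel tool [ -0.47398761  -2.02528439 -21.99934087] z ok
shaft px [ 0.58695267 -0.06228278  0.094     ]
```

Run:
```python
from h import *
plan((.5852,-.0643,.120),-1.035,4)
```

```text
[[0.12, -2.55, 0.72], 0.003, 8.5],[[0.11, -2.55, 0.72], 0.003, 8.5],[[0.11, -2.55, 0.72], 0.003, 8.5],[[0.1, -2.55, 0.72], 0.003, 8.5],
```

Request:
servo_tool(deltas=[[[0.1,-2.5,0.5],0,2.5],[[0.1,-2.5,0.5],0,2.5],[[0.1,-2.5,0.5],0,2.5],[[0.1,-1.5,0.5],0,2.5],[[0,0,0.1],0,2.5],[[0,0,0],0,2.5]])

```text
clock: 6.52
position: [0.5726, -0.0737, 0.1253]
ee_rot: [0.872, -0.489, -0.005, 0.001]
ft_force: [-1.1, 0.5, -2.1]
grip_width: 0.422
```

Run:
```python
from h import *
print(telemetry.get_obs()['ft_force']); plan((.5852,-.0643,.115),-1.035,3)
```

```text
[-1.08235359  0.46278079 -2.14464464]
[[-0.05, -0.52, 0.34], 0.004, 8.5],[[-0.05, -0.52, 0.34], 0.004, 8.5],[[-0.05, -0.52, 0.34], 0.004, 8.5],
```

Request:
servo_tool(deltas=[[[-0.05,-0.55,0.3],0,2.5],[[-0.05,-0.55,0.3],0,2.5],[[-0.05,-0.45,0.2],0,2.5],[[0,0,0],0,2.5],[[0,0,0],0,2.5]])

```text
clock: 6.93
position: [0.5834, -0.0669, 0.1168]
ee_rot: [0.872, -0.49, -0.005, 0.002]
ft_force: [0.0, 0.5, -2.0]
grip_width: 0.423
```

Run:
```python
from h import *
print(telemetry.get_obs()['ft_force']); plan((.5852,-.0643,.111),-1.035,2)
```

```text
[ 0.04367847  0.46637216 -2.01349443]
[[-0.06, -0.14, 0.29], 0.005, 8.5],[[-0.07, -0.14, 0.29], 0.005, 8.5],
```

Request:
servo_tool(deltas=[[[-0.1,-0.2,0.25],0,2.5],[[-0.1,-0.1,0.2],0,2.5],[[0,0,0.2],0,2.5],[[0,0,0.2],0,2.5],[[0,0,0.2],0,2.5]])

```text
clock: 7.35
position: [0.5849, -0.064, 0.1062]
ee_rot: [0.872, -0.49, -0.004, 0.002]
ft_force: [0.0, 0.1, -1.9]
grip_width: 0.43
```

Underside is at about 90 mm with no contact force, so it's already entering. I'll continue gently down.

Request:
servo_tool(deltas=[[[0,0,0.3],0,2.5],[[0,0,0.3],0,2.5],[[0,0,0.3],0,2.5]])

```text
clock: 7.6
position: [0.5848, -0.0641, 0.0964]
ee_rot: [0.871, -0.49, -0.004, 0.002]
ft_force: [0.4, -0.5, -0.8]
grip_width: 0.423
```

Request:
servo_tool(deltas=[[[0,0,0.3],0,2.5],[[0,0,0.3],0,2.5],[[0,0,0.3],0,2.5],[[0,0,0.1],0,2.5],[[0,0,0],0,2.5]])

```text
clock: 8.02
position: [0.5845, -0.0643, 0.0848]
ee_rot: [0.871, -0.49, -0.004, 0.002]
ft_force: [-1.5, 1.4, 3.2]
grip_width: 0.421
```

Run:
```python
from h import *
o=telemetry.get_obs(); print(o['position'],o['ft_force'],o['torque'])
```

```text
[ 0.58452529 -0.0642686   0.0848411 ] [-1.53226746  1.39512473  3.20127072] [ 0.06469761  0.3240615  -0.03185765]
```

Request:
servo_tool(deltas=[[[0,0,0.05],0.07,2.5],[[0,0,0.05],0.07,2.5],[[0,0,0.05],0.07,2.5],[[0,0,0.05],0.07,2.5],[[0,0,0.05],0.07,2.5],[[0,0,0.05],0.07,2.5],[[0,0,0.05],0.07,2.5],[[0,0,0.05],0.07,2.5],[[0,0,0],0,2.5]])

```text
clock: 8.77
position: [0.5844, -0.064, 0.0851]
ee_rot: [-0.693, 0.721, 0.003, -0.004]
ft_force: [-1.2, -0.3, 0.8]
grip_width: 0.426
```

```bash
cat > s.py <<'E'
from h import *
from scipy.spatial.transform import Rotation as Ro
o=telemetry.get_obs(); M=Ro.from_quat(o['ee_rot']).as_matrix(); print(o['clock'],o['position'].round(4),'yaw',np.arctan2(M[1,0],M[0,0]).round(3),'tilt',np.arccos(-M[2,2]).round(4),o['ft_force'].round(2),o['torque'].round(3),o['joint_pos'][6].round(2))
E
python3 s.py
```

```text
8.7667 [ 0.5844 -0.064   0.0851] yaw -1.611 tilt 0.0101 [-1.16 -0.35  0.81] [-0.11   0.246 -0.001] -1.72
```

Request:
servo_tool(deltas=[[[0,0,0.1],0.05,2.5],[[0,0,0.1],0.05,2.5],[[0,0,0.1],0.04,2.5],[[0,0,0.05],0.04,2.5],[[0,0,0.05],0,2.5]])

```text
clock: 9.18
position: [0.5843, -0.0634, 0.0843]
ee_rot: [-0.627, 0.779, 0.002, -0.004]
ft_force: [-2.8, -0.9, 5.7]
grip_width: 0.426
```

```bash
python3 s.py
```

```text
9.1833 [ 0.5843 -0.0634  0.0843] yaw -1.786 tilt 0.01 [-2.76 -0.87  5.72] [-0.041  0.539 -0.006] -1.89
```

Request:
servo_tool(deltas=[[[0,0,0.05],0.03,2.5],[[0,0,0.05],0.03,2.5],[[0,0,0.05],0.03,2.5]])

```text
clock: 9.43
position: [0.5843, -0.0631, 0.0842]
ee_rot: [-0.595, 0.804, 0.002, -0.005]
ft_force: [-3.8, 0.5, 5.8]
grip_width: 0.429
```

```bash
python3 s.py
```

```text
9.4333 [ 0.5843 -0.0631  0.0842] yaw -1.868 tilt 0.0099 [-3.82  0.53  5.8 ] [0.221 0.829 0.172] -1.96
```

Request:
servo_tool(deltas=[[[0,0,0.2],0.02,2.5],[[0,0,0.25],0.02,2.5],[[0,0,0.25],0,2.5],[[0,0,0.25],0,2.5]])

```text
clock: 9.77
position: [0.5845, -0.0629, 0.0825]
ee_rot: [-0.583, 0.813, 0.001, -0.005]
ft_force: [-14.1, -0.2, 25.8]
grip_width: 0.425
```

```bash
python3 s.py
```

```text
9.7667 [ 0.5845 -0.0629  0.0825] yaw -1.897 tilt 0.0099 [-14.08  -0.18  25.76] [0.125 2.864 0.094] -1.99
```

Forces have risen (25 N down, -14 N sideways), so I'll look before pressing further.

Run:
```python
from h import *
o=telemetry.get_obs();p=o['position']
c=eyes.calibration('wrist'); _,d=snap('wrist','w5'); snap('scene','s5')
vv,uu=np.mgrid[0:480,0:640]; W=world('wrist',d,uu,vv,c); K=W[(d>0)]
near=np.hypot(K[:,0]-p[0],K[:,1]-p[1])<.04
h=np.bincount(((K[near][:,2])*2000).astype(int).clip(0,400)); print([(i/2,int(n)) for i,n in enumerate(h) if n>400 and i<220])
a=cv2.imread('pics/w5.png')[:,:]; b=cv2.resize(cv2.imread('pics/s5.png')[170:330,170:330],(480,480),interpolation=cv2.INTER_CUBIC)
cv2.imwrite('pics/c5.png',np.hstack([a[:,160:480],b]))
```

```text
[(57.0, 542), (57.5, 1743), (58.0, 2619), (58.5, 2092), (59.0, 981), (59.5, 569), (60.0, 524), (60.5, 412), (79.5, 510), (80.0, 824), (80.5, 859), (81.0, 475), (93.5, 579), (94.0, 742), (94.5, 621), (103.5, 834), (104.0, 1711), (104.5, 2089), (105.0, 1315), (105.5, 436)]
```

View pics/c5.png

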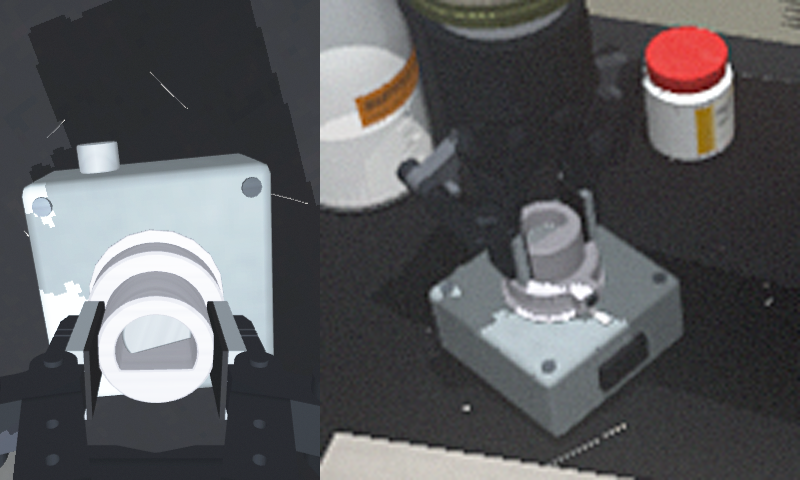

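The collar hasn't slipped in the grip (neck top 104.5 mm, so underside about 66.5 mm). In the wrist view the shaft's flat, running (130,350) to (195,338), is turned to the play limit, so it's wedged. I'll back off slightly and shift towards -x.

Request:
servo_tool(deltas=[[[0.03,0.1,0],-0.03,2.5],[[0.03,0.1,0],-0.02,2.5],[[0,0,0],0,2.5]])

```text
clock: 10.12
position: [0.5844, -0.0632, 0.0845]
ee_rot: [-0.607, 0.795, -0.001, -0.003]
ft_force: [-2.8, 0.5, 2.1]
grip_width: 0.426
```

```bash
python3 s.py
```

```text
10.1167 [ 0.5844 -0.0632  0.0845] yaw -1.836 tilt 0.0065 [-2.75  0.47  2.08] [ 0.107  0.473 -0.02 ] -1.94
```

Request:
servo_tool(deltas=[[[0.02,0.08,0.2],0,2.5],[[0,0.05,0.2],0,2.5],[[0,0.05,0.2],0,2.5],[[0,0,0.2],0,2.5]])

```text
clock: 10.45
position: [0.5847, -0.0632, 0.0789]
ee_rot: [-0.608, 0.794, -0.003, -0.001]
ft_force: [-15.0, 0.6, 36.2]
grip_width: 0.428
```

```bash
python3 s.py
```

```text
10.45 [ 0.5847 -0.0632  0.0789] yaw -1.835 tilt 0.0062 [-15.05   0.62  36.18] [0.32  3.059 0.009] -1.94
```

Request:
servo_tool(deltas=[[[0,0.03,0.05],0,2.5],[[0,0.03,0.05],0,2.5],[[0,0,0.05],0,2.5],[[0,0,0.05],0,2.5]])

```text
clock: 10.78
position: [0.5844, -0.0632, 0.0791]
ee_rot: [-0.608, 0.794, -0.003, -0.001]
ft_force: [-3.9, -0.3, 11.9]
grip_width: 0.427
```

```bash
python3 s.py
```

```text
10.7833 [ 0.5844 -0.0632  0.0791] yaw -1.835 tilt 0.0073 [-3.94 -0.26 11.89] [ 0.048  0.788 -0.001] -1.94
```

```bash
python3 - <<'E'
from h import *
o=telemetry.get_obs();p=o['position']
c=eyes.calibration('wrist'); q,d=snap('wrist','w6')
vv,uu=np.mgrid[0:480,0:640]; W=world('wrist',d,uu,vv,c); K=W[(d>0)]
near=np.hypot(K[:,0]-p[0],K[:,1]-p[1])<.04
h=np.bincount(((K[near][:,2])*2000).astype(int).clip(0,400)); print([(i/2,int(n)) for i,n in enumerate(h) if n>400 and i<220])
k=np.float32(K[(np.hypot(K[:,0]-.587,K[:,1]+.064)<.08)&(abs(K[:,2]-.058)<.003)][:,:2]*1000); print(cv2.minAreaRect(k))
for i in range(4): snap('top','t6')
t=cv2.imread('pics/t6.png')[133:233,218:318]
cv2.imwrite('pics/c6.png',np.hstack([q[:,160:480],cv2.resize(t,(480,480),interpolation=cv2.INTER_CUBIC)]))
E
python3 s.py
```

```text
[(57.0, 584), (57.5, 1790), (58.0, 2562), (58.5, 2097), (59.0, 1027), (59.5, 541), (60.0, 488), (76.5, 676), (77.0, 965), (77.5, 693), (93.5, 678), (94.0, 938), (94.5, 714), (100.0, 704), (100.5, 1530), (101.0, 2145), (101.5, 1569), (102.0, 575)]
((586.3418579101562, -62.88042068481445), (98.6108627319336, 98.74929809570312), 76.76542663574219)
11.0333 [ 0.5844 -0.0632  0.0791] yaw -1.836 tilt 0.0072 [-2.93 -0.41 11.59] [0.093 0.684 0.035] -1.94
```

View pics/c6.png

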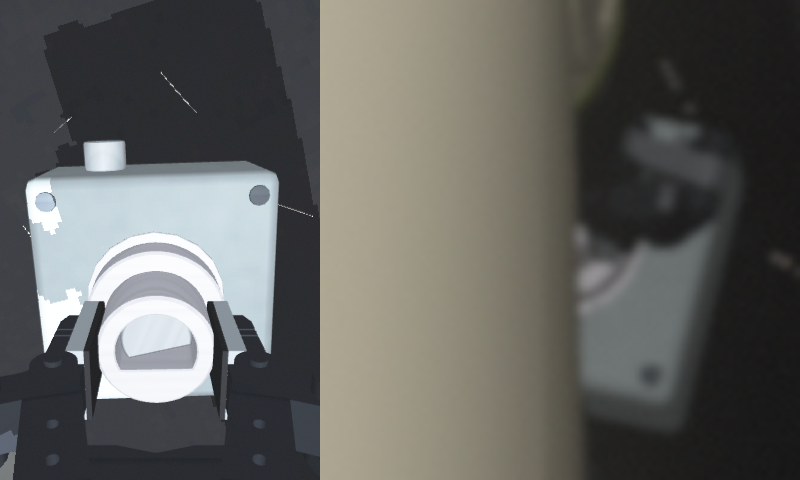

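The wrist view shows the neck top at 101 mm (underside 63 mm, so the washer is bottomed) and the collar square with the drive. The shaft's flat, running (123,357) to (190,345), is about 0.2 rad off, as expected at the stop. The hold is steady at about 12 N, so I'm handing in.

```bash
python3 -c "
from h import *
print(order.hand_in())"; python3 s.py
```

```text
the job is handed in; nothing more can be done
None
the job is handed in; nothing more can be done
```

I fitted the collar on the shaft, turned it clockwise to the stop, pressed it down and handed the job in at about 11 s, still gripped (60 N set) and held down. No verdict was reported.

- **Fit:** The flat's direction came from the camera images, so the collar dropped onto the washer at the first try and I did not need to feel for it.
- **Turn:** My first attempt to press at the stop wedged the collar slightly, with about 26 N down and 14 N sideways. I backed off 0.06 rad and pressed again. That briefly reached 36 N, then settled.
- **Last checks:**
  - The underside is at about 63 mm, so the washer is fully compressed.
  - The lug is within about 0.02 to 0.03 rad of the drive's front.
  - The tool's tilt is 0.007 rad.
  - The push is steady at about 12 N, with no slip in the grip.
- **Not confirmed or in disagreement:**
  - The top view was blocked by the arm at the end, so I did not look at the lug over the white line. Its direction comes from the wrist camera and the tool's yaw.
  - The stop was inferred from the torque and the shaft's flat sitting about 0.2 rad off.
  - The wrist and top cameras put the drive about 2 mm apart.
  - I did not measure the vial, beaker and jar again, but the arm's path stayed well clear of them.

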